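# Find the heavy side of a jar tumbler by feel and hold it down

### The arm

A 6-joint arm with a two-finger parallel gripper is mounted at the origin on a cart in front of the work surface, level with it; the furniture and walls round the work are solid. World frame = base frame: x ahead of the robot, y to its left, z up, the work surface at z = 0. Lengths are in m, angles in rad, forces in N, time in s.
With the tool pointing down it reaches from about 0.25 to 0.775 m from the base axis. Payload 4 kg.
Tool frame: the origin (TCP) lies on the centre line of the jaws, within the pads' length; the fingertips stand 11 mm ahead of it and the grasp point (between the pads) lies 8 mm behind it; z points along the fingers, y is the direction in which the jaws open and shut (so a half turn about z gives the same grasp; the last joint's range is limited). The gripper opens to 94 mm and grips with 3 to 60 N. Pads are 16 mm wide; open, the fingers measure 119 mm over their backs; the gripper's body (75 mm by 177 mm) begins 78 mm behind the grasp point.
Start: joints at [1.007, 0.087, 1.371, -0, 1.684, -0.103], TCP at [0.245, 0.493, 0.217] pointing down, gripper open.
Joint ranges: [-3.1, 3.1], [-0.76, 2.03], [0.27, 2.55], [-1.08, 4.22], [0.17, 2.65], [-2.57, 2.57]. Speed limits (rad/s): [2.79, 2.79, 3.14, 3.14, 3.14, 3.14].

### API

Orientations are given as a unit quaternion [w, x, y, z].
In Python, from bench import * gives the robot as it stands. The module is installed in compiled form; this text tells all that it offers.
- The arm moves only by the tool jog_arm, never from a script. Its argument "steps" is a list of rows, each a list of 3 entries, a list of its own where there are three numbers: the shift along the world's x, y, z in cm, then the turn, a rotation vector about the world's x, y, z in units of 10 degrees (1.0 is 10 degrees), then the opening, from 0 (shut) to 1 (fully open). A call has 1 to 5 rows; each row is the pose to reach, as a shift and turn from the pose commanded when the call began; what a row does not reach only later rows make up. A row lasts 1/8 s, in which the tool goes at most 62.5 mm and 10.7 degrees, less where a joint would pass 70% of its speed; a pose out of reach is approached as far as the arm can. A call with a gripper value outside its range is refused whole. The fingers move at their own pace and stop on an object; the grip force is fixed at half the most. Time passes only in rows, so rows that repeat a pose let the fingers close. It gives the time, the measured TCP pose, the force and the opening at its end, in the units of the state.
- state(): the state, without advancing time (a new reading comes with each control period).
- read_camera(name): name is "scene" or "side" or "wrist"; returns a dict with "frame" (480x640x3 uint8, red, green, blue), "mtx" (3x3 intrinsics, pixels), "extrinsics" (4x4, takes a point from world to camera coordinates). Camera axes: x right, y down, z forward; pixel columns grow to the right and rows downward; lengths in m; the calibration is good to about 2 mm. A picture is of the moment at which its call begins. There is no depth.
- hand_in(): hands the job in, once; it reports no verdict.
The state is a dict: "time": time; "qpos": joint angles; "qd": joint speeds; "effort": joint torques, N m; "ee_pos": TCP position; "orientation": TCP orientation; "force": force on the tool from outside, world axes, zero at the start; "torque": the same for the moment, N m; "width": finger opening in m.
Only numpy, scipy, OpenCV 4.12 (cv2) and the standard library are available. Lean on these libraries where they do the work, as an engineer would, in place of code of your own. Each camera call takes 0.05 s, during which the arm holds its last target.

### The job

The end-over-end tumbler has been loaded with six look-alike jars of unequal weight, so its drum has one heavy side that cannot be seen, and the drag of its gear motor keeps the drum wherever it is left. Take the crank handle, turn the drum slowly right round at least once to feel where it is heavy, then bring the heavy side straight down. Finish still gripping the handle, with the drum held still like that, so that I can clip a balance weight on the light side at the top; leave everything else on the bench where it is.

Things in the scene. Friction and masses are not known exactly. Their poses are not given: they have to be found in the camera images.
- tumbler: Bench tumbler, fixed to the table: grey foot plate 250 x 190 mm; at the back a white gear-motor housing 140 mm wide, 192 mm high; in front of it the drum, 204 mm across its six equal yellow-lidded jars. Origin: on the table below the level axle, mid-drum. x runs along the axle towards the housing, away from the robot; y left, z up. Lids end 36 mm, the crank arm 60 mm in front of the origin.
- axle (a point): Centre of the circle that the grip point of the crank handle runs round: on the line of the axle, 125 mm in front (-x) of the tumbler's origin and 140 mm above the table. Axes as the tumbler's. It does not turn.
- handle_grip (a point): Where to grip the crank handle: a round black sleeve, 22 mm in diameter, 96 mm long, parallel to the axle at a crank radius of 60 mm. The point lies on the sleeve's own axis, 63 mm in front of its inner end and 33 mm from its free end. The sleeve spins freely on its pin, so a grip from above, fingers closing sideways, need not turn with the crank.
- handle: The same black crank handle in one piece; origin on its axis, 48 mm from either end. Its x axis is parallel to the axle, towards the housing.
- drum (a joint): Angle of drum and crank in rad: 0 with the handle straight above the axle, growing clockwise as seen facing the crank (from up to the right); not limited. Gear drag: dry friction of 0.42 N m at any angle (7 N at the handle). The uneven load adds up to 0.28 to 0.37 N m (5 to 6 N) against lifting the heavy side, helps as it comes down, and is nil with it straight up or down.
- wash_bottle: To be left alone: white squeeze bottle with red cap and bent spout, 221 mm high. Origin: centre of its underside.
- spare_jar: To be left alone: spare jar with yellow lid, 52 mm wide, 66 mm high, standing on the bench. Origin: centre of its underside.
- spare_jar_b: To be left alone: spare glass jar with white lid, 48 mm wide, 62 mm high. Origin: centre of its underside.
- bench_timer: To be left alone: digital timer, 58 x 66 x 19 mm. Origin: centre of its underside.
- beaker_water: To be left alone: glass beaker, 73 mm wide, 90 mm high. Origin: centre of its underside.
- pen_pink: To be left alone: pink pen, 134 mm long. Origin: centre of its underside.

How it is judged:
By the outcome, as a careful person would: the job done as asked, in the order asked, and still so for the second after the job is handed in, while the arm keeps its last pose, push and grip.
It also fails if it takes over 69 s, if anything falls off the work surface, if the arm or the gripper's body presses on something with over 40 N, if the wrist force passes 120 N, or if a joint passes its speed limit or range.

## Working session

There is one attempt and no reset: what is moved stays moved. The work goes in short steps, Python scripts to look and compute and a tool call to move; the robot and the scene stay as the last step left them, time stands still between calls to the robot, and variables do not carry over. Pictures are saved under pics/ and viewed, and the job is handed in when it is done.

Besides the shell and the picture viewer there is one more tool, called after "Call:" as name(argument=value, ...), one argument or row to a line, values as JSON. jog_arm: Moves the arm, as the interface text tells. Its arguments: {"type":"object","properties":{"steps":{"type":"array"}},"required":["steps"]}

```bash
mkdir -p pics; ls; python3 - <<'E'
from bench import *
import cv2, numpy as np
np.set_printoptions(precision=4,suppress=True)
s=state(); print(s)
for n in ["scene","side"]:
    c=read_camera(n); cv2.imwrite(f"pics/{n}0.png",c["frame"][:,:,::-1]); np.savez(f"{n}.npz",**c); print(n,c["mtx"],c["extrinsics"])
E
```

```text
pics
{'time': 0.0, 'qpos': array([ 1.0069,  0.088 ,  1.3722, -0.    ,  1.6836, -0.1031]), 'qd': array([-0.0018,  0.0011, -0.0002, -0.0008, -0.0006, -0.0003]), 'effort': array([  0.0005, -34.0185, -30.2429,   0.0719,   0.033 ,  -0.0002]), 'ee_pos': array([0.2443, 0.4922, 0.2153]), 'orientation': array([-0.0004,  0.2284,  0.9736, -0.0011]), 'force': array([ 0.6339, -0.7497,  0.223 ]), 'torque': array([ 0.0436, -0.0184,  0.0441]), 'width': 0.09410052686045008}
scene [[544.9673   0.     331.9419]
 [  0.     544.9673 246.7943]
 [  0.       0.       1.    ]] [[ 0.81   -0.5864 -0.0101 -0.4348]
 [-0.3267 -0.437  -0.838   0.2796]
 [ 0.487   0.6821 -0.5455  1.1611]
 [ 0.      0.      0.      1.    ]]
side [[452.288    0.     321.2462]
 [  0.     452.288  235.5426]
 [  0.       0.       1.    ]] [[-0.9994  0.0338 -0.0031  0.5619]
 [ 0.0185  0.465  -0.8851  0.1268]
 [-0.0285 -0.8847 -0.4654  1.2177]
 [ 0.      0.      0.      1.    ]]
```

View pics/scene0.png

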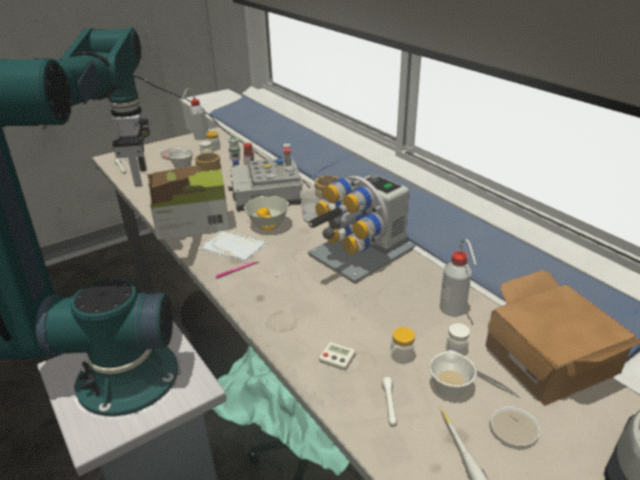

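View pics/side0.png

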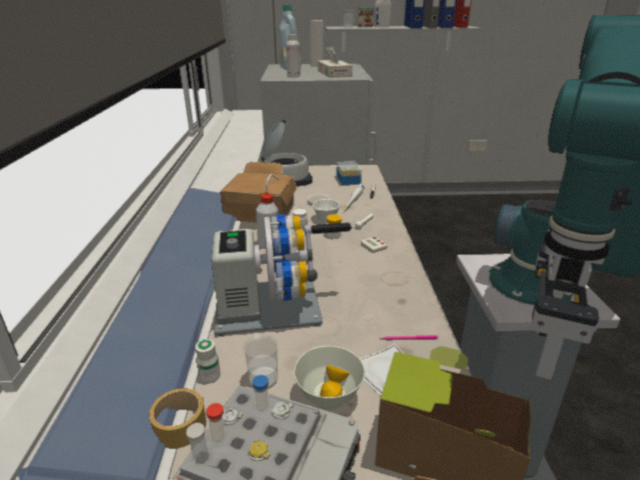

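```bash
python3 - <<'E'
import cv2, numpy as np
a=np.load("scene.npz")["frame"][:,:,::-1]; b=np.load("side.npz")["frame"][:,:,::-1]
cv2.imwrite("pics/sc1.png",cv2.resize(a[160:290,290:430],None,fx=5,fy=4.6,interpolation=cv2.INTER_CUBIC))
cv2.imwrite("pics/si1.png",cv2.resize(b[200:340,200:370],None,fx=4.7,fy=4.2,interpolation=cv2.INTER_CUBIC))
E
```

```text
(no output)
```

View pics/sc1.png

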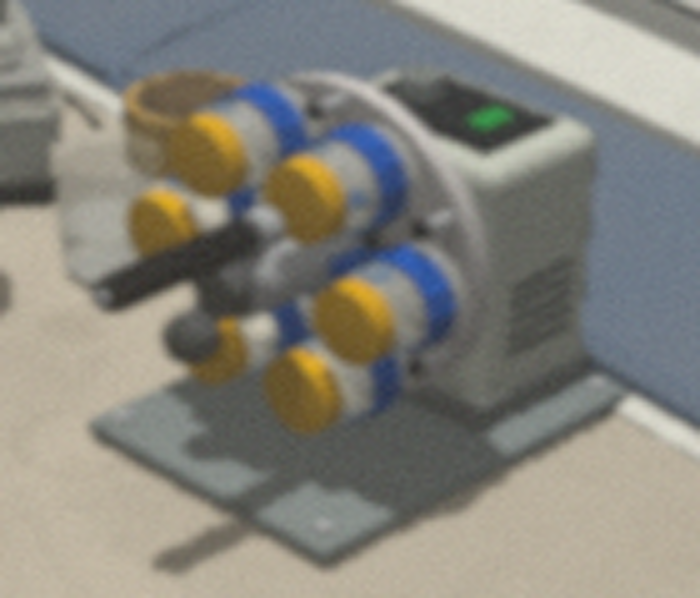

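View pics/si1.png

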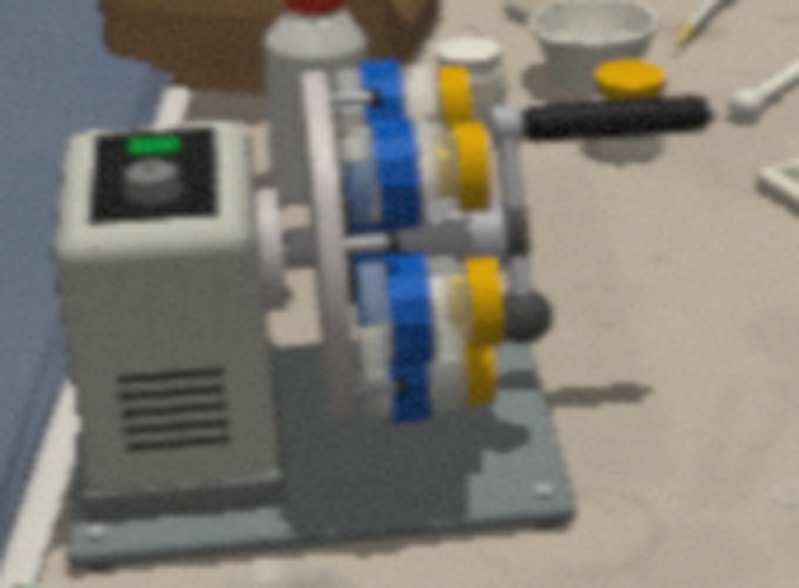

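```bash
cat > h.py <<'E'
import numpy as np, cv2
from scipy.optimize import least_squares
def cam(n): 
    d=np.load(n+".npz"); return d["mtx"],d["extrinsics"]
C={n:cam(n) for n in ("scene","side")}
def proj(n,P):
    K,E=C[n]; p=E[:3,:3]@P+E[:3,3]; p=K@p; return p[:2]/p[2]
def T(p,P):
    x,y,yaw=p[:3]; c,s=np.cos(yaw),np.sin(yaw)
    return np.array([x+c*P[0]-s*P[1],y+s*P[0]+c*P[1],P[2]])
def grip(p,th,xx=-.125): return T(p,np.array([xx,-.06*np.sin(th),.14+.06*np.cos(th)]))
E
python3 - <<'E'
from h import *
np.set_printoptions(precision=4,suppress=True)
sc=lambda u,v:(290+u/5,160+v/4.6)
si=lambda u,v:(200+u/4.7,200+v/4.2)
# name -> point functions
def pts(p):
    x0,t=p[4],p[5]
    pl=lambda x,y,z:T(p,np.array([x,y,z]))
    return [("scene",grip(p,p[3],-.158),sc(107,296)),("scene",grip(p,p[3],-.062),sc(262,226)),
     ("side",grip(p,p[3],-.158),si(708,113)),("side",grip(p,p[3],-.062),si(527,122)),
     ("scene",pl(x0,.095,t),sc(95,424)),("scene",pl(x0,-.095,t),sc(325,552)),("scene",pl(x0+.25,-.095,t),sc(622,385)),
     ("side",pl(x0,.095,t),si(573,513)),("side",pl(x0+.25,.095,t),si(72,552))]
f=lambda p:np.concatenate([proj(n,P)-np.array(o) for n,P,o in pts(p)])
r=least_squares(f,[.55,.1,0,0,-.1,.01],loss="soft_l1")
print(r.x, np.degrees(r.x[2:4])); print(r.fun.reshape(-1,2))
r2=least_squares(f,r.x,loss="linear");print(r2.x);print(f(r2.x).reshape(-1,2))
p=r.x
print("axle",T(p,np.array([-.125,0,.14])),"grip",grip(p,p[3]))
np.save("p.npy",p)
E
```

```text
[ 0.6462  0.0736  0.1338  0.498  -0.0701  0.0146] [ 7.6668 28.531 ]
[[-0.7202  0.1516]
 [-3.1529  1.6514]
 [-0.8532 -1.0285]
 [-1.6625 -0.0607]
 [-2.2469 -0.4758]
 [-0.0449  0.5024]
 [ 1.5895  0.4107]
 [ 0.8352 -1.6754]
 [-2.0142  1.0178]]
[ 0.6467  0.0732  0.1336  0.5053 -0.0709  0.0141]
[[-0.3569  0.284 ]
 [-2.7955  1.7803]
 [-1.1084 -1.0828]
 [-1.8955 -0.1218]
 [-2.2194 -0.2306]
 [-0.0205  0.7784]
 [ 1.6354  0.6641]
 [ 0.9332 -1.6439]
 [-1.8416  1.0263]]
axle [0.5223 0.057  0.14  ] grip [0.5261 0.0286 0.1927]
```

```bash
cat > ov.py <<'E'
from h import *
def overlay(n,img,p,th,box,f,out):
    u0,v0,u1,v1=box
    im=cv2.resize(img[v0:v1,u0:u1,::-1],None,fx=f,fy=f,interpolation=cv2.INTER_CUBIC).copy()
    q=lambda P:tuple(int(round(a)) for a in ((proj(n,P)-[u0,v0]+.5)*f))
    def line(Ps,c): cv2.polylines(im,[np.array([q(P) for P in Ps])],False,c,1,cv2.LINE_AA)
    x0,t=p[4],p[5]
    line([T(p,np.array(a)) for a in [(x0,.095,t),(x0,-.095,t),(x0+.25,-.095,t),(x0+.25,.095,t),(x0,.095,t)]],(0,0,255))
    a=np.linspace(0,2*np.pi,60)
    line([T(p,np.array([-.036,-.102*np.sin(b),.14+.102*np.cos(b)])) for b in a],(255,0,255))
    for xx in (-.158,-.062):
        g=grip(p,th,xx)
        line([g+ T([0,0,p[2]],np.array([0,.011*np.sin(b),.011*np.cos(b)])) for b in a],(0,255,0))
    line([grip(p,th,-.158),grip(p,th,-.062)],(0,255,255))
    line([T(p,np.array([-.125,0,.14])),T(p,np.array([0.06,0,.14]))],(255,255,0))
    cv2.imwrite(out,im)
E
python3 - <<'E'
from ov import *
p=np.load("p.npy")
overlay("scene",np.load("scene.npz")["frame"],p,p[3],(290,160,430,290),4.6,"pics/sc2.png")
overlay("side",np.load("side.npz")["frame"],p,p[3],(200,200,370,340),4.2,"pics/si2.png")
E
```

```text
(no output)
```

View pics/sc2.png

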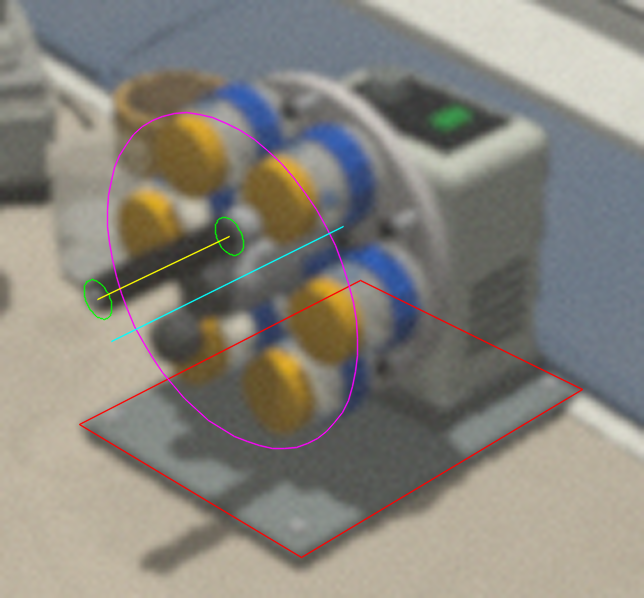

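View pics/si2.png

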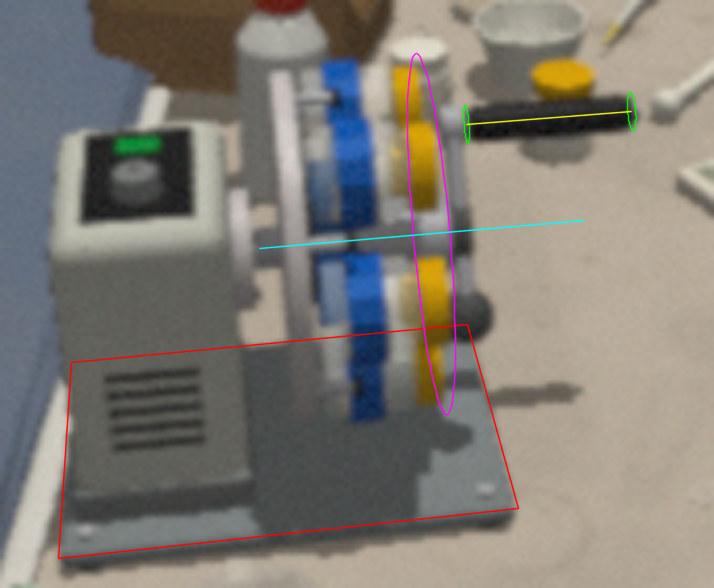

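Call:
jog_arm(
  steps=[
    [[0,0,6],[0,0,0],1],
    [[3,-5,10.5],[0,0,0.6],1],
    [[7,-11,10.5],[0,0,1.2],1],
    [[11,-17,10.5],[0,0,1.8],1],
    [[14,-22,10.5],[0,0,2.4],1],
  ],
)

```text
time: 0.72
ee_pos: [0.3725, 0.2914, 0.3211]
orientation: [-0.0, 0.019, 1.0, -0.0]
force: [0.4, 0.4, 1.1]
width: 0.0941
```

Call:
jog_arm(
  steps=[
    [[3,-5,0],[0,0,0.5],1],
    [[6,-10,0],[0,0,1],1],
    [[8,-15,0],[0,0,1],1],
    [[10,-20,0],[0,0,1],1],
    [[12,-24.4,0],[0,0,1],1],
  ],
)

```text
time: 1.35
ee_pos: [0.4921, 0.0472, 0.3209]
orientation: [-0.0, -0.066, 0.998, 0.0]
force: [1.2, -0.1, -0.3]
width: 0.0937
```

```bash
python3 - <<'E'
from bench import *
import cv2, numpy as np
np.set_printoptions(precision=4,suppress=True)
s=state(); print(s)
for n in ["scene","side","wrist"]:
    c=read_camera(n); cv2.imwrite(f"pics/{n}3.png",c["frame"][:,:,::-1]); np.savez(f"{n}3.npz",**c)
    if n=="wrist": print(c["mtx"],c["extrinsics"])
E
```

```text
{'time': 1.35, 'qpos': array([-0.0192, -0.0335,  1.2891,  0.0002,  1.8867, -1.7219]), 'qd': array([-0.7292,  0.2497, -0.2332,  0.0056, -0.0125, -0.7264]), 'effort': array([  2.1917, -30.4299, -29.4587,  -0.1543,   0.2248,   0.5789]), 'ee_pos': array([0.4921, 0.0472, 0.3209]), 'orientation': array([-0.0003, -0.0659,  0.9978,  0.0001]), 'force': array([ 1.2261, -0.1432, -0.2943]), 'torque': array([ 0.0565, -0.0104, -0.0048]), 'width': 0.09370523608086913}
[[340.5339   0.     318.5275]
 [  0.     340.5339 237.5011]
 [  0.       0.       1.    ]] [[-0.1257  0.9921  0.0001  0.018 ]
 [ 0.9619  0.1219  0.2449 -0.5311]
 [ 0.2429  0.0309 -0.9696  0.3694]
 [ 0.      0.      0.      1.    ]]
```

View pics/wrist3.png

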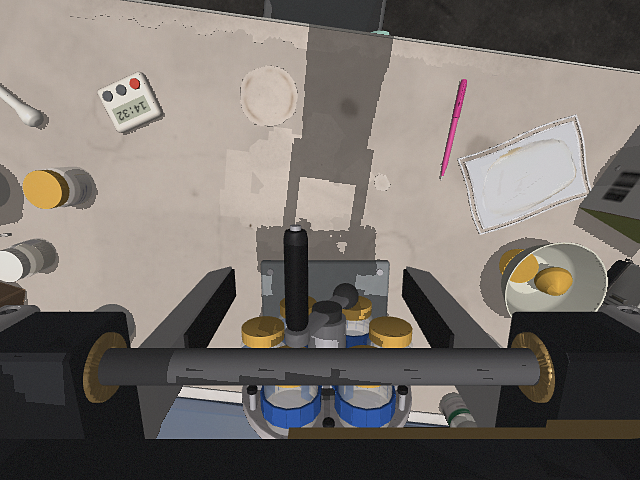

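View pics/side3.png

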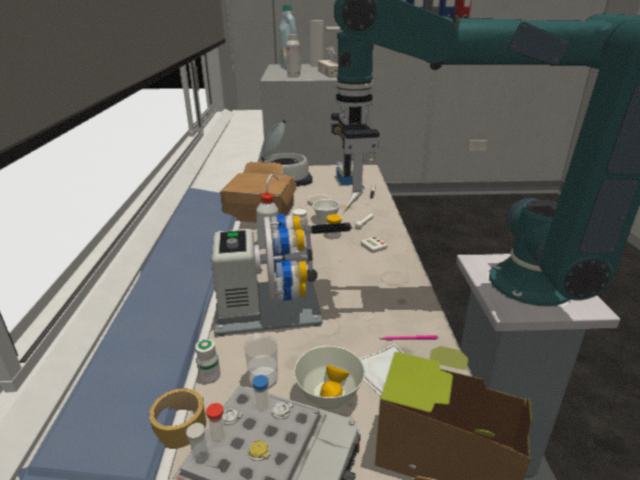

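View pics/scene3.png

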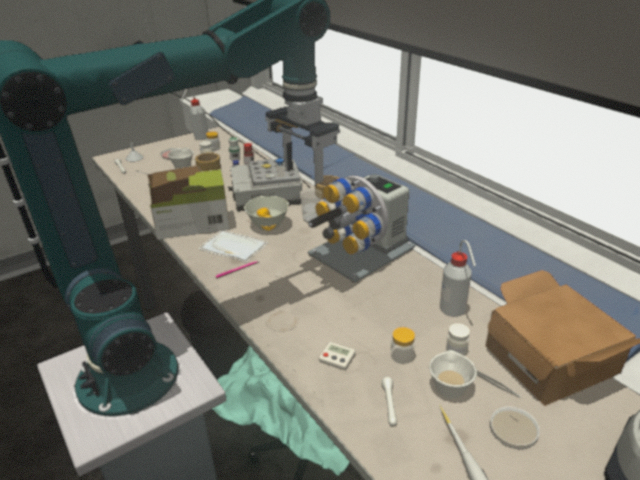

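```bash
python3 - <<'E'
import h
from ov import *
d=np.load("wrist3.npz"); h.C["wrist"]=(d["mtx"],d["extrinsics"])
p=np.load("p.npy")
overlay("wrist",d["frame"],p,p[3],(210,210,440,440),2.6,"pics/w4.png")
E
```

```text
(no output)
```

View pics/w4.png

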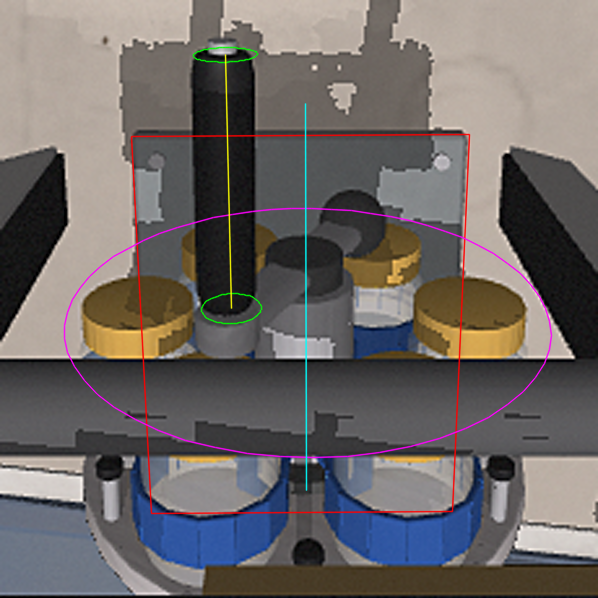

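Call:
jog_arm(
  steps=[
    [[2.1,-0.15,-4],[0,0,0],1],
    [[2.1,-0.15,-5],[0,0,0],1],
    [[2.1,-0.15,-5],[0,0,0],1],
    [[2.1,-0.15,-5],[0,0,0],1],
    [[2.1,-0.15,-5],[0,0,0],1],
  ],
)

```text
time: 2.12
ee_pos: [0.5131, 0.048, 0.2731]
orientation: [0.001, -0.067, 0.998, -0.0]
force: [-0.2, -0.7, 0.1]
width: 0.0944
```

```bash
python3 - <<'E'
from bench import *
import numpy as np
np.set_printoptions(precision=4,suppress=True)
F=[]
for i in range(6):
    s=state(); F.append(np.r_[s["force"],s["torque"],s["ee_pos"]]); read_camera("side")
    print(F[-1])
print(np.mean(F,0),np.std(F,0),s["time"],s["orientation"])
E
```

```text
[-0.2297 -0.7094  0.083   0.0291 -0.0129  0.0271  0.5131  0.048   0.2731]
[ 0.0601 -0.2124 -0.5607  0.0455 -0.0045  0.0258  0.5131  0.0478  0.2728]
[ 0.9848 -0.311   0.0432  0.0058 -0.0281 -0.027   0.513   0.0477  0.2726]
[-0.8565  0.1771 -0.7384  0.0369  0.0058  0.007   0.513   0.0477  0.2723]
[ 0.7719  0.5535 -0.0426  0.0584  0.052  -0.0043  0.513   0.0476  0.272 ]
[-0.4217  0.3091  0.6104 -0.0264  0.0352  0.0126  0.5129  0.0476  0.2718]
[ 0.0515 -0.0322 -0.1009  0.0249  0.0079  0.0069  0.513   0.0477  0.2724] [0.6478 0.4227 0.4438 0.028  0.0276 0.0186 0.     0.0001 0.0005] 2.375 [ 0.0003 -0.0662  0.9978  0.    ]
```

Call:
jog_arm(
  steps=[
    [[1.3,-2.05,0],[0,0,0],1],
    [[1.3,-2.05,-4],[0,0,0],1],
    [[1.3,-2.05,-8],[0,0,0],1],
    [[1.3,-2.05,-8.7],[0,0,0],1],
    [[1.3,-2.05,-8.7],[0,0,0],1],
  ],
)

```text
time: 3.05
ee_pos: [0.5261, 0.0271, 0.1849]
orientation: [0.0, -0.066, 0.998, 0.0]
force: [-0.4, 0.0, 0.4]
width: 0.0939
```

```bash
python3 - <<'E'
from bench import *
import cv2, numpy as np
import h
from ov import *
np.set_printoptions(precision=4,suppress=True)
c=read_camera("wrist"); s=state(); print(s["ee_pos"],s["force"],s["time"])
h.C["wrist"]=(c["mtx"],c["extrinsics"])
p=np.load("p.npy")
overlay("wrist",c["frame"],p,p[3],(140,180,500,460),2.0,"pics/w5.png")
E
```

```text
[0.5267 0.027  0.1861] [ 0.1766 -0.7001  0.2303] 3.1
```

View pics/w5.png

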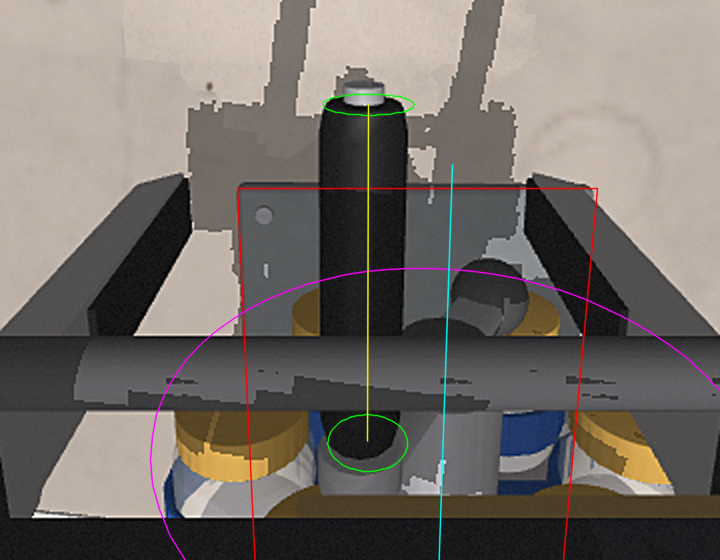

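Call:
jog_arm(
  steps=[
    [[0,0,0],[0,0,0],0],
    [[0,0,0],[0,0,0],0],
    [[0,0,0],[0,0,0],0],
    [[0,0,0],[0,0,0],0],
    [[0,0,0],[0,0,0],0],
  ],
)

```text
time: 3.72
ee_pos: [0.5259, 0.0271, 0.1843]
orientation: [-0.0, -0.066, 0.998, 0.0]
force: [-0.3, 0.3, -0.4]
width: 0.0477
```

```bash
python3 - <<'E'
from bench import *
import numpy as np
np.set_printoptions(precision=4,suppress=True)
for i in range(3):
    s=state(); print(s["time"],s["ee_pos"],s["force"],s["torque"],s["width"]); read_camera("wrist")
E
```

```text
3.725 [0.5259 0.0271 0.1843] [-0.2525  0.3226 -0.4384] [ 0.0706  0.0065 -0.0507] 0.04766332223624584
3.775 [0.5259 0.0271 0.1843] [-0.6771  0.9775 -0.2183] [ 0.0303 -0.0447 -0.0125] 0.04360215273535334
3.825 [0.5259 0.0271 0.1843] [ 0.2086 -0.0272 -0.726 ] [ 0.047  -0.0177  0.0783] 0.03972437834777757
```

Gripper is still closing; let it finish.

Call:
jog_arm(
  steps=[
    [[0,0,0],[0,0,0],0],
    [[0,0,0],[0,0,0],0],
    [[0,0,0],[0,0,0],0],
  ],
)

```text
time: 4.25
ee_pos: [0.5258, 0.0277, 0.1842]
orientation: [-0.0, -0.066, 0.998, 0.001]
force: [-0.3, 2.6, -1.3]
width: 0.0212
```

```bash
python3 - <<'E'
from bench import *
import numpy as np, cv2
np.set_printoptions(precision=4,suppress=True)
for i in range(2):
    s=state(); print(s["time"],s["ee_pos"],s["force"],s["torque"],s["width"]); c=read_camera("wrist")
cv2.imwrite("pics/w6.png",c["frame"][:,:,::-1])
E
```

```text
4.25 [0.5258 0.0277 0.1842] [-0.3411  2.5834 -1.3219] [ 0.5033  0.0006 -0.0463] 0.021184289661450098
4.3 [0.5258 0.0277 0.1842] [-0.1089  2.3906 -0.6887] [ 0.5762  0.0764 -0.0184] 0.02127518530871211
```

View pics/w6.png

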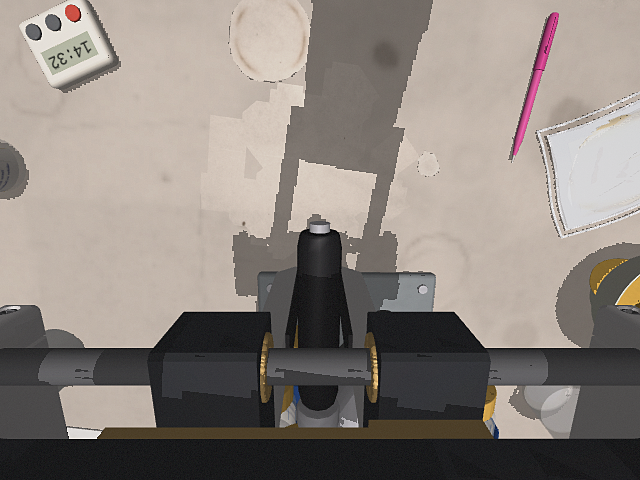

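```bash
cat > plan.py <<'E'
# python plan.py th_start th_end n : prints rows relative to the commanded point at th_start (deg)
import sys, numpy as np
yaw=np.radians(7.67); r=6.0
def rel(t): 
    t=np.radians(t); u=-r*np.sin(t); return np.array([-np.sin(yaw)*u,np.cos(yaw)*u,r*np.cos(t)])
def rows(a,b,n=5):
    return [np.round(rel(a+(b-a)*(i+1)/n)-rel(a),2).tolist() for i in range(n)]
if __name__=="__main__":
    a,b,st=map(float,sys.argv[1:4])
    t=a
    while abs(t-b)>.1:
        print(t,"->",t+st,str([[x,[0,0,0],0] for x in rows(t,t+st)])); t+=st
E
python3 plan.py 30 435 15
```

```text
30.0 -> 45.0 [[[0.04, -0.27, -0.16], [0, 0, 0], 0], [[0.07, -0.52, -0.34], [0, 0, 0], 0], [[0.1, -0.77, -0.53], [0, 0, 0], 0], [[0.14, -1.01, -0.74], [0, 0, 0], 0], [[0.17, -1.23, -0.95], [0, 0, 0], 0]]
45.0 -> 60.0 [[[0.03, -0.21, -0.23], [0, 0, 0], 0], [[0.06, -0.42, -0.47], [0, 0, 0], 0], [[0.08, -0.61, -0.72], [0, 0, 0], 0], [[0.11, -0.78, -0.97], [0, 0, 0], 0], [[0.13, -0.94, -1.24], [0, 0, 0], 0]]
60.0 -> 75.0 [[[0.02, -0.15, -0.28], [0, 0, 0], 0], [[0.04, -0.28, -0.56], [0, 0, 0], 0], [[0.05, -0.4, -0.85], [0, 0, 0], 0], [[0.07, -0.51, -1.15], [0, 0, 0], 0], [[0.08, -0.59, -1.45], [0, 0, 0], 0]]
75.0 -> 90.0 [[[0.01, -0.07, -0.31], [0, 0, 0], 0], [[0.02, -0.13, -0.61], [0, 0, 0], 0], [[0.02, -0.17, -0.93], [0, 0, 0], 0], [[0.03, -0.19, -1.24], [0, 0, 0], 0], [[0.03, -0.2, -1.55], [0, 0, 0], 0]]
90.0 -> 105.0 [[[-0.0, 0.01, -0.31], [0, 0, 0], 0], [[-0.0, 0.03, -0.63], [0, 0, 0], 0], [[-0.01, 0.07, -0.94], [0, 0, 0], 0], [[-0.02, 0.13, -1.25], [0, 0, 0], 0], [[-0.03, 0.2, -1.55], [0, 0, 0], 0]]
105.0 -> 120.0 [[[-0.01, 0.09, -0.3], [0, 0, 0], 0], [[-0.03, 0.19, -0.6], [0, 0, 0],
[... 3656 characters left out ...]
, 0], 0], [[0.16, -1.16, -0.45], [0, 0, 0], 0], [[0.19, -1.43, -0.6], [0, 0, 0], 0]]
390.0 -> 405.0 [[[0.04, -0.27, -0.16], [0, 0, 0], 0], [[0.07, -0.52, -0.34], [0, 0, 0], 0], [[0.1, -0.77, -0.53], [0, 0, 0], 0], [[0.14, -1.01, -0.74], [0, 0, 0], 0], [[0.17, -1.23, -0.95], [0, 0, 0], 0]]
405.0 -> 420.0 [[[0.03, -0.21, -0.23], [0, 0, 0], 0], [[0.06, -0.42, -0.47], [0, 0, 0], 0], [[0.08, -0.61, -0.72], [0, 0, 0], 0], [[0.11, -0.78, -0.97], [0, 0, 0], 0], [[0.13, -0.94, -1.24], [0, 0, 0], 0]]
420.0 -> 435.0 [[[0.02, -0.15, -0.28], [0, 0, 0], 0], [[0.04, -0.28, -0.56], [0, 0, 0], 0], [[0.05, -0.4, -0.85], [0, 0, 0], 0], [[0.07, -0.51, -1.15], [0, 0, 0], 0], [[0.08, -0.59, -1.45], [0, 0, 0], 0]]
```

Call:
jog_arm(
  steps=[
    [[0.04,-0.27,-0.16],[0,0,0],0],
    [[0.07,-0.52,-0.34],[0,0,0],0],
    [[0.1,-0.77,-0.53],[0,0,0],0],
    [[0.14,-1.01,-0.74],[0,0,0],0],
    [[0.17,-1.23,-0.95],[0,0,0],0],
  ],
)

```text
time: 4.97
ee_pos: [0.5273, 0.0151, 0.1743]
orientation: [-0.0, -0.066, 0.998, 0.001]
force: [-0.4, 5.2, -2.5]
width: 0.0211
```

Call:
jog_arm(
  steps=[
    [[0.03,-0.21,-0.23],[0,0,0],0],
    [[0.06,-0.42,-0.47],[0,0,0],0],
    [[0.08,-0.61,-0.72],[0,0,0],0],
    [[0.11,-0.78,-0.97],[0,0,0],0],
    [[0.13,-0.94,-1.24],[0,0,0],0],
  ],
)

```text
time: 5.6
ee_pos: [0.5285, 0.006, 0.1621]
orientation: [-0.001, -0.066, 0.998, 0.001]
force: [-1.4, 6.0, -1.2]
width: 0.021
```

Call:
jog_arm(
  steps=[
    [[0.02,-0.15,-0.28],[0,0,0],0],
    [[0.04,-0.28,-0.56],[0,0,0],0],
    [[0.05,-0.4,-0.85],[0,0,0],0],
    [[0.07,-0.51,-1.15],[0,0,0],0],
    [[0.08,-0.59,-1.45],[0,0,0],0],
  ],
)

```text
time: 6.22
ee_pos: [0.5292, 0.0002, 0.1479]
orientation: [-0.001, -0.066, 0.998, 0.001]
force: [-2.2, 5.7, 1.2]
width: 0.0212
```

Call:
jog_arm(
  steps=[
    [[0.01,-0.07,-0.31],[0,0,0],0],
    [[0.02,-0.13,-0.61],[0,0,0],0],
    [[0.02,-0.17,-0.93],[0,0,0],0],
    [[0.03,-0.19,-1.24],[0,0,0],0],
    [[0.03,-0.2,-1.55],[0,0,0],0],
  ],
)

```text
time: 6.85
ee_pos: [0.5295, -0.0018, 0.1329]
orientation: [-0.0, -0.066, 0.998, 0.001]
force: [-2.7, 6.9, 3.0]
width: 0.0215
```

Call:
jog_arm(
  steps=[
    [[0,0.01,-0.31],[0,0,0],0],
    [[0,0.03,-0.63],[0,0,0],0],
    [[-0.01,0.07,-0.94],[0,0,0],0],
    [[-0.02,0.13,-1.25],[0,0,0],0],
    [[-0.03,0.2,-1.55],[0,0,0],0],
  ],
)

```text
time: 7.48
ee_pos: [0.5293, -0.0, 0.118]
orientation: [-0.0, -0.066, 0.998, 0.001]
force: [-3.4, 5.4, 5.2]
width: 0.0217
```

Call:
jog_arm(
  steps=[
    [[-0.01,0.09,-0.3],[0,0,0],0],
    [[-0.03,0.19,-0.6],[0,0,0],0],
    [[-0.04,0.31,-0.89],[0,0,0],0],
    [[-0.06,0.45,-1.17],[0,0,0],0],
    [[-0.08,0.59,-1.45],[0,0,0],0],
  ],
)

```text
time: 8.1
ee_pos: [0.5286, 0.0052, 0.1042]
orientation: [0.0, -0.066, 0.998, -0.0]
force: [-4.2, 4.4, 8.0]
width: 0.0213
```

Call:
jog_arm(
  steps=[
    [[-0.03,0.16,-0.27],[0,0,0],0],
    [[-0.06,0.34,-0.53],[0,0,0],0],
    [[-0.09,0.53,-0.78],[0,0,0],0],
    [[-0.12,0.73,-1.01],[0,0,0],0],
    [[-0.16,0.94,-1.24],[0,0,0],0],
  ],
)

```text
time: 8.72
ee_pos: [0.5277, 0.0134, 0.0924]
orientation: [0.001, -0.066, 0.998, -0.001]
force: [-4.1, 0.3, 8.8]
width: 0.0212
```

Call:
jog_arm(
  steps=[
    [[-0.04,0.23,-0.22],[0,0,0],0],
    [[-0.07,0.46,-0.42],[0,0,0],0],
    [[-0.11,0.71,-0.61],[0,0,0],0],
    [[-0.15,0.97,-0.79],[0,0,0],0],
    [[-0.19,1.23,-0.95],[0,0,0],0],
  ],
)

```text
time: 9.35
ee_pos: [0.5263, 0.024, 0.083]
orientation: [0.001, -0.066, 0.998, -0.003]
force: [-1.9, -2.4, 7.3]
width: 0.0213
```

Call:
jog_arm(
  steps=[
    [[-0.04,0.27,-0.15],[0,0,0],0],
    [[-0.07,0.55,-0.29],[0,0,0],0],
    [[-0.11,0.84,-0.41],[0,0,0],0],
    [[-0.15,1.14,-0.51],[0,0,0],0],
    [[-0.19,1.43,-0.6],[0,0,0],0],
  ],
)

```text
time: 9.98
ee_pos: [0.5247, 0.0367, 0.0763]
orientation: [0.001, -0.066, 0.998, -0.005]
force: [-1.1, -7.0, 4.7]
width: 0.0211
```

Call:
jog_arm(
  steps=[
    [[-0.04,0.3,-0.07],[0,0,0],0],
    [[-0.08,0.61,-0.13],[0,0,0],0],
    [[-0.12,0.92,-0.17],[0,0,0],0],
    [[-0.17,1.23,-0.2],[0,0,0],0],
    [[-0.21,1.54,-0.2],[0,0,0],0],
  ],
)

```text
time: 10.6
ee_pos: [0.5228, 0.0511, 0.0729]
orientation: [0.001, -0.065, 0.998, -0.006]
force: [1.6, -8.5, -3.2]
width: 0.0212
```

Call:
jog_arm(
  steps=[
    [[-0.04,0.31,0.01],[0,0,0],0],
    [[-0.08,0.62,0.03],[0,0,0],0],
    [[-0.13,0.93,0.07],[0,0,0],0],
    [[-0.17,1.24,0.13],[0,0,0],0],
    [[-0.21,1.54,0.2],[0,0,0],0],
  ],
)

```text
time: 11.22
ee_pos: [0.5209, 0.0667, 0.0733]
orientation: [0.001, -0.065, 0.998, -0.005]
force: [5.5, -7.8, -9.7]
width: 0.0212
```

Call:
jog_arm(
  steps=[
    [[-0.04,0.3,0.09],[0,0,0],0],
    [[-0.08,0.59,0.19],[0,0,0],0],
    [[-0.12,0.88,0.31],[0,0,0],0],
    [[-0.16,1.16,0.45],[0,0,0],0],
    [[-0.19,1.43,0.6],[0,0,0],0],
  ],
)

```text
time: 11.85
ee_pos: [0.5189, 0.0822, 0.0779]
orientation: [0.001, -0.065, 0.998, -0.004]
force: [8.0, -5.1, -13.8]
width: 0.0214
```

Call:
jog_arm(
  steps=[
    [[-0.04,0.27,0.16],[0,0,0],0],
    [[-0.07,0.52,0.34],[0,0,0],0],
    [[-0.1,0.77,0.53],[0,0,0],0],
    [[-0.14,1.01,0.74],[0,0,0],0],
    [[-0.17,1.23,0.95],[0,0,0],0],
  ],
)

```text
time: 12.48
ee_pos: [0.5171, 0.0961, 0.0867]
orientation: [0.001, -0.066, 0.998, -0.002]
force: [8.8, -1.7, -15.5]
width: 0.0211
```

Call:
jog_arm(
  steps=[
    [[-0.03,0.21,0.23],[0,0,0],0],
    [[-0.06,0.42,0.47],[0,0,0],0],
    [[-0.08,0.61,0.72],[0,0,0],0],
    [[-0.11,0.78,0.97],[0,0,0],0],
    [[-0.13,0.94,1.24],[0,0,0],0],
  ],
)

```text
time: 13.1
ee_pos: [0.5157, 0.1071, 0.099]
orientation: [0.001, -0.066, 0.998, -0.001]
force: [7.6, 3.8, -15.5]
width: 0.0214
```

Call:
jog_arm(
  steps=[
    [[0,0.18,0.26],[0,0,0],0],
    [[0,0.34,0.52],[0,0,0],0],
    [[0.01,0.49,0.79],[0,0,0],0],
    [[0.01,0.63,1.07],[0,0,0],0],
    [[0.02,0.74,1.35],[0,0,0],0],
  ],
)

```text
time: 13.72
ee_pos: [0.5149, 0.114, 0.1126]
orientation: [-0.001, -0.066, 0.998, -0.001]
force: [5.0, 1.0, -13.2]
width: 0.021
```

Call:
jog_arm(
  steps=[
    [[0,0.07,0.31],[0,0,0],0],
    [[0,0.13,0.61],[0,0,0],0],
    [[0,0.17,0.93],[0,0,0],0],
    [[0,0.19,1.24],[0,0,0],0],
    [[0,0.2,1.55],[0,0,0],0],
  ],
)

```text
time: 14.35
ee_pos: [0.5145, 0.1172, 0.1282]
orientation: [-0.001, -0.066, 0.998, -0.0]
force: [4.2, 3.5, -12.2]
width: 0.021
```

Call:
jog_arm(
  steps=[
    [[0,-0.01,0.31],[0,0,0],0],
    [[0,-0.03,0.63],[0,0,0],0],
    [[0.01,-0.07,0.94],[0,0,0],0],
    [[0.02,-0.13,1.25],[0,0,0],0],
    [[0.03,-0.2,1.55],[0,0,0],0],
  ],
)

```text
time: 14.98
ee_pos: [0.5147, 0.1162, 0.1441]
orientation: [-0.001, -0.066, 0.998, 0.001]
force: [2.2, 6.2, -9.9]
width: 0.0211
```

Call:
jog_arm(
  steps=[
    [[0.01,-0.09,0.3],[0,0,0],0],
    [[0.03,-0.19,0.6],[0,0,0],0],
    [[0.04,-0.31,0.89],[0,0,0],0],
    [[0.06,-0.45,1.17],[0,0,0],0],
    [[0.08,-0.59,1.45],[0,0,0],0],
  ],
)

```text
time: 15.6
ee_pos: [0.5153, 0.1111, 0.1593]
orientation: [-0.001, -0.067, 0.998, 0.002]
force: [0.7, 8.1, -8.1]
width: 0.0213
```

Call:
jog_arm(
  steps=[
    [[0.02,-0.16,0.27],[0,0,0],0],
    [[0.05,-0.34,0.53],[0,0,0],0],
    [[0.07,-0.53,0.78],[0,0,0],0],
    [[0.1,-0.73,1.01],[0,0,0],0],
    [[0.13,-0.94,1.24],[0,0,0],0],
  ],
)

```text
time: 16.23
ee_pos: [0.5165, 0.1021, 0.1725]
orientation: [-0.001, -0.067, 0.998, 0.002]
force: [-0.2, 9.4, -3.2]
width: 0.0212
```

Call:
jog_arm(
  steps=[
    [[0.03,-0.23,0.22],[0,0,0],0],
    [[0.06,-0.46,0.42],[0,0,0],0],
    [[0.1,-0.71,0.61],[0,0,0],0],
    [[0.13,-0.97,0.79],[0,0,0],0],
    [[0.17,-1.23,0.95],[0,0,0],0],
  ],
)

```text
time: 16.85
ee_pos: [0.518, 0.0898, 0.183]
orientation: [-0.001, -0.067, 0.998, 0.002]
force: [-2.3, 8.4, -0.9]
width: 0.0212
```

Call:
jog_arm(
  steps=[
    [[0.04,-0.27,0.15],[0,0,0],0],
    [[0.07,-0.55,0.29],[0,0,0],0],
    [[0.11,-0.84,0.41],[0,0,0],0],
    [[0.15,-1.14,0.51],[0,0,0],0],
    [[0.19,-1.43,0.6],[0,0,0],0],
  ],
)

```text
time: 17.48
ee_pos: [0.5199, 0.0748, 0.1899]
orientation: [-0.0, -0.067, 0.998, 0.001]
force: [-3.7, 7.0, 2.1]
width: 0.0212
```

Call:
jog_arm(
  steps=[
    [[0.04,-0.3,0.07],[0,0,0],0],
    [[0.08,-0.61,0.13],[0,0,0],0],
    [[0.12,-0.92,0.17],[0,0,0],0],
    [[0.17,-1.23,0.2],[0,0,0],0],
    [[0.21,-1.54,0.2],[0,0,0],0],
  ],
)

```text
time: 18.1
ee_pos: [0.522, 0.0584, 0.1924]
orientation: [-0.0, -0.066, 0.998, 0.0]
force: [-4.2, 5.1, 3.8]
width: 0.0214
```

Call:
jog_arm(
  steps=[
    [[0.03,-0.31,-0.01],[0,0,0],0],
    [[0.06,-0.62,-0.03],[0,0,0],0],
    [[0.1,-0.93,-0.07],[0,0,0],0],
    [[0.13,-1.24,-0.13],[0,0,0],0],
    [[0.17,-1.54,-0.2],[0,0,0],0],
  ],
)

```text
time: 18.73
ee_pos: [0.524, 0.0421, 0.1903]
orientation: [-0.0, -0.066, 0.998, -0.001]
force: [-4.8, 2.2, 4.8]
width: 0.021
```

Call:
jog_arm(
  steps=[
    [[0.03,-0.3,-0.09],[0,0,0],0],
    [[0.06,-0.59,-0.19],[0,0,0],0],
    [[0.1,-0.88,-0.31],[0,0,0],0],
    [[0.13,-1.16,-0.45],[0,0,0],0],
    [[0.16,-1.43,-0.6],[0,0,0],0],
  ],
)

```text
time: 19.35
ee_pos: [0.5259, 0.0272, 0.1838]
orientation: [-0.0, -0.066, 0.998, -0.001]
force: [-3.9, -0.8, 4.8]
width: 0.0211
```

Call:
jog_arm(
  steps=[
    [[0.03,-0.27,-0.16],[0,0,0],0],
    [[0.06,-0.52,-0.34],[0,0,0],0],
    [[0.09,-0.77,-0.53],[0,0,0],0],
    [[0.12,-1.01,-0.74],[0,0,0],0],
    [[0.15,-1.23,-0.95],[0,0,0],0],
  ],
)

```text
time: 19.98
ee_pos: [0.5274, 0.0149, 0.1739]
orientation: [-0.0, -0.066, 0.998, -0.001]
force: [-4.3, -2.3, 5.0]
width: 0.0212
```

```bash
cat > data.txt <<'E'
.5273 .0151 .1743 -.4 5.2 -2.5
.5285 .006 .1621 -1.4 6.0 -1.2
.5292 .0002 .1479 -2.2 5.7 1.2
.5295 -.0018 .1329 -2.7 6.9 3.0
.5293 0 .118 -3.4 5.4 5.2
.5286 .0052 .1042 -4.2 4.4 8.0
.5277 .0134 .0924 -4.1 .3 8.8
.5263 .024 .083 -1.9 -2.4 7.3
.5247 .0367 .0763 -1.1 -7.0 4.7
.5228 .0511 .0729 1.6 -8.5 -3.2
.5209 .0667 .0733 5.5 -7.8 -9.7
.5189 .0822 .0779 8.0 -5.1 -13.8
.5171 .0961 .0867 8.8 -1.7 -15.5
.5157 .1071 .099 7.6 3.8 -15.5
.5149 .114 .1126 5.0 1.0 -13.2
.5145 .1172 .1282 4.2 3.5 -12.2
.5147 .1162 .1441 2.2 6.2 -9.9
.5153 .1111 .1593 .7 8.1 -8.1
.5165 .1021 .1725 -.2 9.4 -3.2
.518 .0898 .183 -2.3 8.4 -.9
.5199 .0748 .1899 -3.7 7.0 2.1
.522 .0584 .1924 -4.2 5.1 3.8
.524 .0421 .1903 -4.8 2.2 4.8
.5259 .0272 .1838 -3.9 -.8 4.8
.5274 .0149 .1739 -4.3 -2.3 5.0
E
cat > fit.py <<'E'
import numpy as np
from scipy.optimize import least_squares
np.set_printoptions(precision=3,suppress=True)
D=np.loadtxt("data.txt",ndmin=2)
dirn=np.ones(len(D)) if D.shape[1]==6 else D[:,6]
k=np.polyfit(D[:,1],D[:,0],1); yaw=np.arctan(-k[0]); print("yaw",np.degrees(yaw))
y0=D[0,1];
u=D[:,1]/np.cos(yaw); z=D[:,2]
c=least_squares(lambda c:np.hypot(u-c[0],z-c[1])-c[2],[.057,.132,.06])
C=c.x; print("centre y,z,r",C[0]*np.cos(yaw),C[1],C[2],"rms",c.fun.std())
th=np.arctan2(-(u-C[0]),z-C[1]); 
Fu=D[:,4]*np.cos(yaw)-D[:,3]*np.sin(yaw); Fz=D[:,5]
Ft=-Fu*np.cos(th)-Fz*np.sin(th); Fr=-Fu*np.sin(th)+Fz*np.cos(th)
tau=-Ft*.06  # torque we apply, + in +theta
print(np.c_[np.degrees(th)%360,tau,Fr].round(3))
for lab,fr in (("free",None),("fix .42",.42)):
    if fr is None:
        A=np.c_[dirn,np.sin(th),np.cos(th)]; b=tau
    else: A=np.c_[np.sin(th),np.cos(th)]; b=tau-fr*dirn
    s=np.linalg.lstsq(A,b,rcond=None)[0]; res=b-A@s; S,Cc=s[-2:]
    amp=np.hypot(S,Cc); 
    # tau = fr + amp*sin(th-th_eq): zero and rising at heavy side down
    eq=np.degrees(np.arctan2(-Cc,S))%360
    cov=np.linalg.inv(A.T@A)*res.var()*len(res)/(len(res)-3)
    print(lab,s,"amp",amp,"drum angle w/ heavy down",eq,"+-",np.degrees(np.sqrt(cov[-1,-1])/amp),"rms",res.std())
E
python3 fit.py
```

```text
yaw 7.1795801336002025
centre y,z,r 0.057762722421025425 0.1324619717091416 0.0599795143723161 rms 6.953607229456589e-05
[[ 45.785   0.11   -5.477]
 [ 60.4     0.119  -5.921]
 [ 75.099   0.161  -5.422]
 [ 89.582   0.183  -7.161]
 [103.95    0.219  -6.866]
 [118.078   0.285  -8.08 ]
 [131.86    0.361  -6.476]
 [145.472   0.354  -4.799]
 [159.293   0.482  -1.989]
 [173.567   0.493   4.147]
 [188.657   0.587   8.321]
 [204.295   0.672  10.085]
 [220.177   0.728  10.045]
 [236.063   0.677  10.993]
 [250.689   0.74    4.712]
 [265.931   0.718   3.806]
 [281.177   0.651   3.846]
 [296.53    0.648   3.494]
 [311.859   0.517   4.829]
 [327.424   0.465   3.884]
 [343.355   0.39    4.134]
 [359.386   0.333   3.86 ]
 [ 15.267   0.237   3.898]
 [ 30.965   0.132   4.274]
 [ 46.194   0.144   4.72 ]]
free [ 0.431 -0.265 -0.134] amp 0.29663327408799073 drum angle w/ heavy down 153.2362385747244 +- 1.5468218664068154 rms 0.026370877840470985
fix .42 [-0.264 -0.133] amp 0.2955329854697835 drum angle w/ heavy down 153.18547850065798 +- 1.5530999893976234 rms 0.026383239956802876
```

```bash
sed -i 's/7.67/7.18/' plan.py; python3 plan.py 46 151 15
```

```text
46.0 -> 61.0 [[[0.03, -0.21, -0.23], [0, 0, 0], 0], [[0.05, -0.41, -0.47], [0, 0, 0], 0], [[0.07, -0.59, -0.73], [0, 0, 0], 0], [[0.1, -0.77, -0.99], [0, 0, 0], 0], [[0.12, -0.92, -1.26], [0, 0, 0], 0]]
61.0 -> 76.0 [[[0.02, -0.14, -0.28], [0, 0, 0], 0], [[0.03, -0.27, -0.56], [0, 0, 0], 0], [[0.05, -0.39, -0.86], [0, 0, 0], 0], [[0.06, -0.49, -1.15], [0, 0, 0], 0], [[0.07, -0.57, -1.46], [0, 0, 0], 0]]
76.0 -> 91.0 [[[0.01, -0.07, -0.31], [0, 0, 0], 0], [[0.01, -0.12, -0.62], [0, 0, 0], 0], [[0.02, -0.15, -0.93], [0, 0, 0], 0], [[0.02, -0.17, -1.24], [0, 0, 0], 0], [[0.02, -0.18, -1.56], [0, 0, 0], 0]]
91.0 -> 106.0 [[[-0.0, 0.01, -0.31], [0, 0, 0], 0], [[-0.01, 0.04, -0.63], [0, 0, 0], 0], [[-0.01, 0.09, -0.94], [0, 0, 0], 0], [[-0.02, 0.15, -1.24], [0, 0, 0], 0], [[-0.03, 0.23, -1.55], [0, 0, 0], 0]]
106.0 -> 121.0 [[[-0.01, 0.09, -0.3], [0, 0, 0], 0], [[-0.03, 0.2, -0.59], [0, 0, 0], 0], [[-0.04, 0.33, -0.88], [0, 0, 0], 0], [[-0.06, 0.47, -1.16], [0, 0, 0], 0], [[-0.08, 0.62, -1.44], [0, 0, 0], 0]]
121.0 -> 136.0 [[[-0.02, 0.17, -0.26], [0, 0, 0], 0], [[-0.04, 0.35, -0.52], [0, 0, 0], 0], [[-0.07, 0.54, -0.77], [0, 0, 0], 0], [[-0.09, 0.75, -1.0], [0, 0, 0], 0], [[-0.12, 0.97, -1.23], [0, 0, 0], 0]]
136.0 -> 151.0 [[[-0.03, 0.23, -0.21], [0, 0, 0], 0], [[-0.06, 0.47, -0.41], [0, 0, 0], 0], [[-0.09, 0.72, -0.6], [0, 0, 0], 0], [[-0.12, 0.98, -0.77], [0, 0, 0], 0], [[-0.16, 1.25, -0.93], [0, 0, 0], 0]]
```

Call:
jog_arm(
  steps=[
    [[0.01,-0.22,-0.23],[0,0,0],0],
    [[0.03,-0.43,-0.47],[0,0,0],0],
    [[0.04,-0.62,-0.73],[0,0,0],0],
    [[0.06,-0.81,-0.99],[0,0,0],0],
    [[0.07,-0.97,-1.26],[0,0,0],0],
  ],
)

```text
time: 20.6
ee_pos: [0.5286, 0.0057, 0.1612]
orientation: [0.0, -0.066, 0.998, -0.001]
force: [-3.0, -4.4, 5.4]
width: 0.0215
```

Call:
jog_arm(
  steps=[
    [[0.01,-0.15,-0.28],[0,0,0],0],
    [[0.01,-0.29,-0.56],[0,0,0],0],
    [[0.02,-0.42,-0.86],[0,0,0],0],
    [[0.02,-0.53,-1.15],[0,0,0],0],
    [[0.02,-0.62,-1.46],[0,0,0],0],
  ],
)

```text
time: 21.22
ee_pos: [0.5292, 0.0001, 0.1467]
orientation: [0.001, -0.066, 0.998, -0.0]
force: [1.8, -4.8, 3.9]
width: 0.0214
```

Call:
jog_arm(
  steps=[
    [[0.01,-0.07,-0.31],[0,0,0],0],
    [[0.01,-0.12,-0.62],[0,0,0],0],
    [[0.02,-0.15,-0.93],[0,0,0],0],
    [[0.02,-0.17,-1.24],[0,0,0],0],
    [[0.02,-0.18,-1.56],[0,0,0],0],
  ],
)

```text
time: 21.85
ee_pos: [0.5294, -0.0016, 0.1308]
orientation: [0.001, -0.066, 0.998, -0.0]
force: [1.0, -4.5, 2.7]
width: 0.0213
```

Call:
jog_arm(
  steps=[
    [[0,0.01,-0.31],[0,0,0],0],
    [[-0.01,0.04,-0.63],[0,0,0],0],
    [[-0.01,0.09,-0.94],[0,0,0],0],
    [[-0.02,0.15,-1.24],[0,0,0],0],
    [[-0.03,0.23,-1.55],[0,0,0],0],
  ],
)

```text
time: 22.48
ee_pos: [0.5291, 0.0009, 0.1153]
orientation: [0.001, -0.066, 0.998, -0.0]
force: [2.4, -4.4, 1.9]
width: 0.0209
```

Call:
jog_arm(
  steps=[
    [[-0.01,0.09,-0.3],[0,0,0],0],
    [[-0.03,0.2,-0.59],[0,0,0],0],
    [[-0.04,0.33,-0.88],[0,0,0],0],
    [[-0.06,0.47,-1.16],[0,0,0],0],
    [[-0.08,0.62,-1.44],[0,0,0],0],
  ],
)

```text
time: 23.1
ee_pos: [0.5283, 0.0072, 0.1011]
orientation: [0.001, -0.066, 0.998, 0.0]
force: [2.5, -3.7, 2.7]
width: 0.0213
```

Call:
jog_arm(
  steps=[
    [[-0.02,0.17,-0.26],[0,0,0],0],
    [[-0.04,0.35,-0.52],[0,0,0],0],
    [[-0.07,0.54,-0.77],[0,0,0],0],
    [[-0.09,0.75,-1.0],[0,0,0],0],
    [[-0.12,0.97,-1.23],[0,0,0],0],
  ],
)

```text
time: 23.72
ee_pos: [0.5271, 0.0169, 0.089]
orientation: [0.001, -0.066, 0.998, -0.0]
force: [2.6, -4.3, 3.2]
width: 0.0212
```

```bash
cat >> data.txt <<'E'
.5286 .0057 .1612 -3 -4.4 5.4
.5292 .0001 .1467 1.8 -4.8 3.9
.5294 -.0016 .1308 1.0 -4.5 2.7
.5291 .0009 .1153 2.4 -4.4 1.9
.5283 .0072 .1011 2.5 -3.7 2.7
.5271 .0169 .089 2.6 -4.3 3.2
E
python3 fit.py | egrep "free|fix|yaw|centre" ; python3 fit.py | tail -9 | head -7; python3 plan.py 137 152 15
```

```text
yaw 7.165759755302483
centre y,z,r 0.05779733831445095 0.132467223138607 0.05995971996748626 rms 7.855845432786702e-05
free [ 0.431 -0.265 -0.13 ] amp 0.29513738803477113 drum angle w/ heavy down 153.8206977362399 +- 1.401539161909707 rms 0.025206785679238564
fix .42 [-0.261 -0.131] amp 0.2915279725845366 drum angle w/ heavy down 153.3921037445318 +- 1.4288405262636892 rms 0.025389815087393013
 [ 46.219   0.144   4.72 ]
 [ 61.312   0.169   6.094]
 [ 76.247   0.156   5.771]
 [ 91.595   0.17    4.513]
 [106.666   0.189   3.924]
 [121.596   0.263   1.978]
 [136.521   0.332   0.837]]
137.0 -> 152.0 [[[-0.03, 0.23, -0.21], [0, 0, 0], 0], [[-0.06, 0.48, -0.4], [0, 0, 0], 0], [[-0.09, 0.73, -0.59], [0, 0, 0], 0], [[-0.13, 0.99, -0.75], [0, 0, 0], 0], [[-0.16, 1.27, -0.91], [0, 0, 0], 0]]
```

Call:
jog_arm(
  steps=[
    [[-0.03,0.23,-0.21],[0,0,0],0],
    [[-0.06,0.48,-0.4],[0,0,0],0],
    [[-0.09,0.73,-0.59],[0,0,0],0],
    [[-0.13,0.99,-0.75],[0,0,0],0],
    [[-0.16,1.27,-0.91],[0,0,0],0],
  ],
)

```text
time: 24.35
ee_pos: [0.5256, 0.029, 0.08]
orientation: [0.001, -0.066, 0.998, -0.001]
force: [2.2, -4.9, 3.2]
width: 0.0213
```

Call:
jog_arm(
  steps=[
    [[0,0,0],[0,0,0],0],
    [[0,0,0],[0,0,0],0],
  ],
)

```text
time: 24.6
ee_pos: [0.5255, 0.0296, 0.0797]
orientation: [0.001, -0.066, 0.998, 0.0]
force: [3.3, -4.6, 1.3]
width: 0.021
```

```bash
cat > ang.py <<'E'
from bench import *
import numpy as np
np.set_printoptions(precision=4,suppress=True)
P=[];F=[]
for i in range(4):
    s=state(); P.append(s["ee_pos"]);F.append(s["force"]); read_camera("side")
P=np.mean(P,0);F=np.mean(F,0); c=np.cos(np.radians(7.17))
th=np.degrees(np.arctan2(-(P[1]-.0578)/c,P[2]-.13247)); print(s["time"],P,F,"theta",th,s["qd"].round(3),s["width"])
t=np.radians(th); print("tang",-F[1]*np.cos(t)-F[2]*np.sin(t),"rad",-F[1]*np.sin(t)+F[2]*np.cos(t))
E
python3 ang.py
```

```text
24.75 [0.5255 0.0296 0.0797] [ 3.0384 -4.4217  1.408 ] theta 151.68969408554642 [ 0.002  0.001 -0.     0.002 -0.002  0.001] 0.02102048807130652
tang -4.560597698330326 rad 0.8573945787625898
```

Call:
jog_arm(
  steps=[
    [[-0.01,0.11,-0.05],[0,0,0],0],
    [[-0.02,0.22,-0.11],[0,0,0],0],
    [[-0.02,0.22,-0.11],[0,0,0],0],
    [[-0.02,0.22,-0.11],[0,0,0],0],
  ],
)

```text
time: 25.3
ee_pos: [0.5253, 0.0313, 0.0788]
orientation: [0.001, -0.066, 0.998, -0.0]
force: [1.3, -5.2, 3.0]
width: 0.0212
```

```bash
python3 ang.py
```

```text
25.45 [0.5253 0.0313 0.0788] [ 2.3873 -6.0548  2.484 ] theta 153.57002294941535 [-0.    -0.001 -0.002 -0.001 -0.002  0.   ] 0.0211729766751524
tang -6.527590542994557 rad 0.47063306437656127
```

Call:
jog_arm(
  steps=[
    [[0,-0.06,0.03],[0,0,0],0],
    [[0,-0.12,0.06],[0,0,0],0],
    [[0,-0.12,0.06],[0,0,0],0],
    [[0,-0.12,0.06],[0,0,0],0],
    [[0,-0.12,0.06],[0,0,0],0],
  ],
)

```text
time: 26.12
ee_pos: [0.5253, 0.0313, 0.0788]
orientation: [0.001, -0.066, 0.998, 0.001]
force: [4.9, -1.9, -1.2]
width: 0.0212
```

```bash
python3 ang.py; python3 - <<'E'
from bench import *
import cv2, numpy as np
from ov import *
p=np.load("p.npy"); p[3]=np.radians(153.6)
for n in("scene","side"):
    c=read_camera(n); cv2.imwrite(f"pics/{n}9.png",c["frame"][:,:,::-1])
E
```

```text
26.275 [0.5253 0.0313 0.0788] [ 4.9301 -2.1984 -1.0344] theta 153.51957357258325 [ 0.002  0.002 -0.001  0.    -0.001 -0.001] 0.021506025131985258
tang -1.5065083898551015 rad 1.9061300807273778
```

View pics/scene9.png

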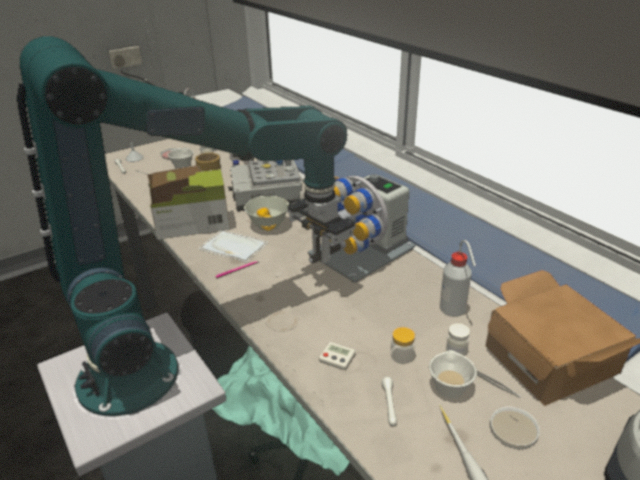

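View pics/side9.png

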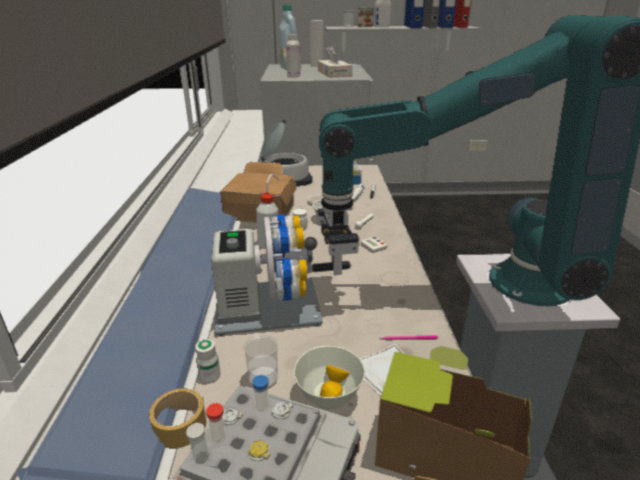

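```bash
python3 -c "
from bench import *
print(hand_in())"
```

```text
the job is handed in; nothing more can be done
None
```

I turned the drum slowly through one full turn clockwise by its crank handle. I kept turning the same way until the heavy side was straight down, and handed the job in with the handle still gripped.

- **Where it is heavy:** A fit to 31 force readings taken while turning gave a drag of 0.43 N m, matching your 0.42. The imbalance came out at about 0.295 N m, within your range. The heavy side is straight down when the crank is at about 153.6°, with a statistical error of ±1.4°. I only swept in one direction, so no reverse pass cross-checks that angle.
- **Final checks:** The crank stood at 153.5°, at rest. The gripper was closed to 21 mm on the sleeve, which is nominally 22 mm. I backed off the push, so about 1.5 N remained along the turning direction, well under the 7 N of drag. About 5 N of sideways push along the axle also remained.
- **Limits:** The largest force I read was about 18 N. The time was about 26 s when I handed it in.
- **Other items:** In the last pictures the bottle, spare jars, timer and pen had not visibly moved. I didn't compare their positions by measurement.

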